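# Sleeve on the shaker shaft, grease coupler on the nipple

## Robot

A 7-joint arm with a two-finger parallel gripper is mounted at the origin on a cart in front of the work surface, level with it; the furniture and walls round the work are solid. World frame = base frame: x ahead of the robot, y to its left, z up, the work surface at z = 0. Lengths are in m, angles in rad, forces in N, time in s.
With the tool pointing down it reaches from about 0.4 to 0.925 m from the base axis. Payload 5.6 kg.
Tool frame: the origin (TCP) lies midway between the tips of the shut fingers; the grasp point (between the pads) lies ctrl.pinch_z behind it (ctrl.pinch_z is the distance from the TCP to the grasp point, in m); z points along the fingers, y is the line along which they close (so a half turn about z gives the same grasp; the last joint's range is limited). The gripper opens to 85 mm and grips with 20 to 120 N. Pads are 22 mm wide; open, the fingers measure 114 mm over their backs; the gripper's body (76 mm by 85 mm) begins 54 mm behind the grasp point. The pads swing forward as they close: fully open they stand 13 mm farther back than shut.
Start: joints at [-0.043, 0.468, -0.012, 1.603, 0.006, 1.071, -0.056], TCP at [0.65, -0, 0.231] pointing down, gripper open.
Joint ranges: [-2.53, 2.53], [-0.31, 2.02], [-1.57, 1.55], [0.28, 2.44], [-1.29, 4.43], [0.15, 1.84], [-2.92, 2.92]. Speed limits (rad/s): [2.57, 2.57, 3.14, 3.14, 3.14, 3.14, 3.14].

## Interface

Orientations are given as a unit quaternion [w, x, y, z].
In Python, from station import ctrl gives the robot as it stands.
- The arm moves only by the tool arm_command, never from a script. Its argument "rows" is text: rows parted by semicolons, each of 6 numbers parted by spaces: the shift along the tool's x, y, z scaled (see below), then the turn, a rotation vector about the tool's x, y, z scaled (see below). In form: x y z ax ay az; .... A call has 1 to 12 rows; each row shifts and turns the commanded pose from where the row before left it, along the tool's axes as they then stand; what a row does not reach is not made up. The controller multiplies each number of a shift by 50 cm and each number of a turn by 60 degrees. A row lasts 1/8 s, in which the tool goes at most 62.5 mm and 10.7 degrees, less where a joint would pass 70% of its speed; a pose out of reach is approached as far as the arm can. A call with a number of a shift or a turn outside -1 to 1 is refused whole. A call with a gripper value outside its range is refused whole. "grip" is the finger opening in mm, from 0 to 85.4, set as the call begins (left out, the last holds). The fingers move at their own pace and stop on an object; the grip force is fixed at half the most. Time passes only in rows, so rows that do not move let the fingers close. It gives the time, the measured TCP pose, the force, the opening and the grip force at its end, in the units of the state.
- ctrl.state(): the state, without advancing time (a new reading comes with each control period).
- ctrl.read_camera(name): name is "scene" or "side" or "wrist"; returns (picture, depth): 420x560x3 uint8, blue, green, red; 420x560 float32, m along the optical axis (not along the pixel's ray), 0 where there is no reading.
- ctrl.camera_info(name): a dict with "fov_y" (degrees; the focal length in pixels is half the picture's height over the tangent of half this angle, whatever the lens; pixels are square), "cx", "cy" (the principal point, pixels), "k1" (the pictures are not rectified: a ray, as slopes to the right and down, at radius r is drawn at 1 + k1 r^2 times it, then the intrinsics apply), "camera_from_world" (4x4, takes a point from world to camera coordinates); the wrist camera has in their place "hand_eye" (4x4, takes a point from camera to tool coordinates, whose origin is the TCP and whose axes are the flange's). Camera axes: x right, y up, looking along -z (the intrinsics and any distortion apply to the point x, -y, -z); pixel columns grow to the right and rows downward; lengths in m; the calibration is good to about 2 mm. A picture is of the moment at which its call begins: read the wrist's pose just before it. camera_info takes no time and is no camera call.
- ctrl.finish_job(): hands the job in; it is judged then, once.
Trained networks look in the newest picture that a camera, given by its name, has taken for a name from the list of things; names that differ only in an ending like _2 or _b are one class to them, and where a whole thing is asked for, a point or a joint stands for the part that bears it (a point fixed in the world has none). Each returns a list of dicts, best first, with "confidence" (0 to 1); they miss things now and then, are a little off and sometimes report something else, mostly with a low value. They report only what shows in the picture. A call takes as long as a camera call. They do not tell look-alikes from the thing itself.
- ctrl.find_in(label, camera): "box" ([centre column, centre row, width, height] in pixels, round what is visible of it).
The state is a dict: "time": time; "joint_positions": joint angles; "joint_velocities": joint speeds; "tau": joint torques, N m; "eef_pos": TCP position; "tool_rot": TCP orientation; "wrist_force": force on the tool from outside, world axes, zero at the start; "wrist_torque": the same for the moment, N m; "width": opening from 0.0 (shut) to 1.0 (fully open); "gripper_force": force on a finger pad.
Only numpy, scipy, OpenCV 4.12 (cv2) and the standard library are available. Lean on these libraries where they do the work, as an engineer would, in place of code of your own. Each camera call takes 0.05 s, during which the arm holds its last target. There are 200 camera calls.

## Task

Get the blue shaker drive unit ready for greasing: slide the plain metal spacer sleeve down over the upright shaft until it sits flat on the grey bearing housing, and let go of it. Then take the red grease coupler, press it squarely onto the tilted brass grease nipple until it clicks home, and keep pushing along the nipple until the yellow spring collar is well down, at least three quarters of its travel. Finish while still gripping the coupler and holding it pushed on against the spring; leave the other things on the bench where they are.

Things in the scene. Friction and masses are not known exactly. Their poses are not given: they have to be found in the camera images.
- drive: blue shaker drive unit, fixed to the bench, 100 (x) x 180 (y) mm, deck 32 mm high; origin at the centre of its underside on the bench, z up, -x its front. On its +y half stands the shaft, on its -y half the tilted nipple, 95 mm apart.
- shaft_seat (a point): centre of the flat top (46 mm diameter, 46 mm above the bench) of the grey bearing housing, where the sleeve must sit; the upright steel shaft, 16 mm diameter, rises from here to 56 mm above this point, its top chamfered 3 mm by 4 mm; axes as the drive unit's.
- sleeve_mid (a point): centre (half-way up, on the axis) of the loose spacer sleeve: bare metal ring, 40 mm outer diameter, 19 mm bore, 36 mm tall, 0.12 kg (may vary), standing on the bench; z along its axis. Seated, this point is 18 mm above shaft_seat.
- nipple: brass grease nipple, 14 mm diameter, standing on a 36 mm grey boss of the drive unit and tilted 0.42 rad (24 degrees) from vertical toward the unit's front; origin on its axis at the boss face, z along the nipple axis outward, y as the drive unit's y. Tip at z = 32 mm (chamfered over the last 5 mm). The yellow collar's top face rests at z = 12 mm; two spring balls stand out 3.5 mm to +y and -y at z = 19 mm.
- nipple_tip (a point): tip of the nipple, on its axis, 32 mm from the nipple's origin; axes as the nipple's.
- collar (a joint): travel of the yellow spring collar (33 mm diameter) round the nipple, in m along the nipple axis toward the boss: 0 = up, 0.010 = at its stop. Spring: 2.4 N at 0 rising by 0.8 N per mm (10.4 N at the stop). The coupler's mouth rim pushes it; it pushes the coupler back.
- detent_a (a joint): inward travel in m of the nipple's spring ball on +y: 0 = standing out, about 0.0015 to 0.0025 while the coupler's lip passes it; back under 0.001 (apart from reading noise) once the coupler has snapped into place. Spring about 2 to 3.5 N.
- detent_b (a joint): the same for the ball on -y.
- coupler_mid (a point): centre (half-way up, on the axis) of the loose red grease coupler, standing on its open mouth on the bench: 90 mm long, 0.15 kg (may vary); lower skirt 32 mm diameter up to 34 mm above the mouth, then a solid round grip of 28 mm diameter from 34 to 90 mm above the mouth; z along its axis from mouth to the closed top. Take it by the grip, so about 60 mm from the mouth.
- coupler_mouth (a point): centre of the coupler's mouth rim, 45 mm below coupler_mid, same axes. Funnel 24 mm wide narrows to a 16 mm lip at 6 mm depth; behind it the bore is 23 mm wide, ending 34 mm from the rim. Along the nipple axis: the balls resist (4 to 8 N) with the mouth 17 to 15 mm from the nipple's origin, then draw it on; snapped at 10 mm (collar 2 mm down); 2 mm at full collar travel.
- balance: obstacle between the work areas: fixed precision balance, 295 (x) x 207 (y) mm, origin at the centre of its underside; base 61 mm high, glass shield to 170 mm, and over its rear half the open glass lid up to about 320 mm. Go round in front of it, not across it.
- weight: bystander: shiny knobbed calibration weight, 23 mm diameter, 48 mm tall; origin at its underside
- timer: bystander: flat white bench timer, 65 x 65 x 18 mm; origin at its underside
- strip_box: bystander: small orange carton, 51 x 62 x 36 mm; origin at its underside
Things that resemble listed ones, but are neither listed nor needed, are in the scene too. Of the things like the part that bears coupler_mid, leave any that is green; of the rest the smaller one is meant.

How it is judged:
On the way, in this order (a step that is already met when the one before it is completed fails the run):
1. the sleeve sits flat on the bearing housing round the shaft, let go (z of sleeve_mid in the frame of shaft_seat between 0.014 and 0.021 m and horizontal distance between sleeve_mid and shaft_seat below 0.004 m and angle between sleeve_mid's own z axis and vertical below 0.08 rad and contact force between the fingers and sleeve below 0.2 N), for 0.2 s.
2. the coupler has snapped into placeto the nipple, square to it (z of coupler_mouth in the frame of nipple below 0.0105 m and x of coupler_mouth in the frame of nipple between -0.003 and 0.003 m and y of coupler_mouth in the frame of nipple between -0.003 and 0.003 m and angle between the z axis of coupler_mouth and the z axis of nipple, either way round below 0.14 rad and value of joint each of detent_a, detent_b below 0.0012 m), for 0.2 s.
At the end, for the whole second after the job is handed in: Sleeve seated on the housing (3 mm in height, 4 mm off axis, tilt 0.08 rad); coupler snapped into place (mouth under 10.5 mm from the nipple origin, 3 mm sideways, 0.14 rad, balls out to 1.2 mm), still gripped (over 3 N) and holding the collar over 6 mm down (all of step 2 and z of sleeve_mid in the frame of shaft_seat between 0.014 and 0.021 m and horizontal distance between sleeve_mid and shaft_seat below 0.004 m and angle between sleeve_mid's own z axis and vertical below 0.08 rad and value of joint collar above 0.006 m and contact force between the fingers and coupler above 3 N); the arm keeps its last pose, push and grip.
It fails at once if the weight is pushed more than 30 mm or knocked over (distance of weight from where it was at the start of the episode above 0.03 m or angle between weight's own z axis and vertical above 0.5 rad).
It fails at once if the bench timer is pushed more than 30 mm or knocked over (distance of timer from where it was at the start of the episode above 0.03 m or angle between timer's own z axis and vertical above 0.5 rad).
It fails at once if the orange carton is pushed more than 30 mm or knocked over (distance of strip_box from where it was at the start of the episode above 0.03 m or angle between strip_box's own z axis and vertical above 0.5 rad).
It also fails if it takes over 72 s, if anything falls off the work surface, if the arm or the gripper's body presses on something with over 40 N, if the wrist force passes 120 N, or if a joint passes its speed limit or range.

## Working session

There is one attempt and no reset: what is moved stays moved. The work goes in short steps, Python scripts to look and compute and a tool call to move; the robot and the scene stay as the last step left them, time stands still between calls to the robot, and variables do not carry over. Pictures are saved under pics/ and viewed, at most 10 in all, crops included, and the job is handed in when it is done.

Besides the shell and the picture viewer there is one more tool, called after "Call:" by a JSON object that holds its "op" and its "data", one argument or row to a line. arm_command: Moves the arm, as the interface text tells. Its arguments: {"type":"object","properties":{"rows":{"type":"string"},"grip":{"type":"number"}},"required":["rows"]}

```bash
ls; mkdir -p pics; cat > h.py <<'E'
import numpy as np, cv2
from scipy.spatial.transform import Rotation as R
from station import ctrl
def q2R(q): return R.from_quat([q[1],q[2],q[3],q[0]]).as_matrix()
def cam_T(name,st=None):
    i=ctrl.camera_info(name)
    if name=="wrist":
        st=st or ctrl.state(); T=np.eye(4); T[:3,:3]=q2R(st["tool_rot"]); T[:3,3]=st["eef_pos"]
        return i,T@np.array(i["hand_eye"])
    return i,np.linalg.inv(np.array(i["camera_from_world"]))
def cloud(name,depth,T,i):
    """world xyz for each pixel"""
    f=210/np.tan(np.radians(i["fov_y"])/2)
    K=np.array([[f,0,i["cx"]],[0,f,i["cy"]],[0,0,1.]])
    v,u=np.mgrid[0:420,0:560].astype(np.float32)
    p=cv2.undistortPoints(np.stack([u.ravel(),v.ravel()],1)[:,None],K,np.array([i["k1"],0,0,0.]))[:,0].reshape(420,560,2)
    P=np.stack([p[...,0]*depth,-p[...,1]*depth,-depth],-1)
    W=P@T[:3,:3].T+T[:3,3]; W[depth<=0]=np.nan
    return W
def shot(name):
    st=ctrl.state(); img,d=ctrl.read_camera(name); i,T=cam_T(name,st)
    return img,cloud(name,d,T,i)
E
python3 - <<'E'
from h import *
for n in ("scene","side","wrist"):
    img,W=shot(n); cv2.imwrite(f"pics/{n}0.png",img); np.save(f"{n}0.npy",W)
    i,T=cam_T(n); print(n,T[:3,3].round(3),(-T[:3,2]).round(2),i["fov_y"],i["k1"])
    for l in ["drive","sleeve_mid","nipple","coupler_mid","balance","weight","timer","strip_box"]:
        for r in ctrl.find_in(l,n)[:3]:
            b=np.array(r["box"]); c=W[int(np.clip(b[1],0,419)),int(np.clip(b[0],0,559))]
            print(" ",l,round(r["confidence"],2),b.round(0),c.round(3))
print(ctrl.state(),ctrl.pinch_z)
E
```

```text
pics
scene [-0.312  0.833  0.804] [ 0.61 -0.57 -0.55] 53.49379261742953 -0.10980787668585909
  drive 0.86 [257. 218.  57.  38.] [0.577 0.107 0.033]
  sleeve_mid 0.6 [373. 176.  11.  17.] [ 0.481 -0.407  0.031]
  coupler_mid 0.65 [309. 224.   8.  25.] [0.418 0.026 0.049]
  coupler_mid 0.64 [319. 204.  16.  36.] [ 0.447 -0.056  0.071]
  coupler_mid 0.62 [281. 235.  13.  25.] [0.424 0.138 0.056]
  balance 0.26 [264. 206.  12.  15.] [0.593 0.057 0.05 ]
  weight 0.38 [348. 165.   4.  10.] [ 0.612 -0.414  0.028]
  timer 0.66 [155. 291.  34.  22.] [0.515 0.525 0.02 ]
  strip_box 0.61 [243. 274.  33.  21.] [0.383 0.321 0.038]
side [ 0.455 -1.129  0.738] [ 0.03  0.87 -0.49] 48.13722413644723 -0.15858905534151926
  drive 0.57 [315. 209.  46.  55.] [0.591 0.049 0.064]
  sleeve_mid 0.58 [279. 342.  20.  29.] [ 0.481 -0.44   0.033]
  nipple 0.67 [316. 213.  13.  14.] [0.596 0.034 0.059]
  nipple 0.22 [314. 207.  48.  53.] [0.595 0.115 0.037]
  coupler_mid 0.66 [262. 198.   4.  21.] [0.44  0.118 0.065]
  coupler_mid 0.65 [257. 219.   9.  30.] [0.425 0.003 0.06 ]
  coupler_mid 0.64 [269. 231.  17. 
[... 777 characters left out ...]
,  1.60267285,  0.00601169,
        1.07138472, -0.05628503]), 'joint_velocities': array([ 1.10118046e-04, -3.17635427e-03, -6.41433505e-04,  7.58892210e-04,
        9.92833891e-06, -4.74645688e-04,  8.01883523e-04]), 'tau': array([ 4.51597052e-04, -5.32219076e+01,  2.23603402e-02, -2.51614845e+01,
        1.16602602e-02,  1.42334036e-03, -2.93882908e-05]), 'eef_pos': array([ 6.50027678e-01, -2.75634872e-05,  2.31313645e-01]), 'tool_rot': array([4.98449228e-05, 7.07115097e-01, 7.07098464e-01, 1.45034460e-05]), 'wrist_force': array([ 0.4090081 ,  0.02371454, -0.102137  ]), 'wrist_torque': array([-0.05823083,  0.04350572, -0.04356839]), 'gripper_force': 0.0, 'width': 0.9992753556186409} 0.0187
```

```bash
python3 - <<'E'
import cv2,numpy as np
s=cv2.imread("pics/scene0.png");w=cv2.imread("pics/wrist0.png");d=cv2.imread("pics/side0.png")
cv2.imwrite("pics/a.png",cv2.resize(s[130:330,130:400],(800,592),interpolation=cv2.INTER_CUBIC))
cv2.imwrite("pics/b.png",cv2.resize(d[150:400,200:400],(480,600),interpolation=cv2.INTER_CUBIC))
E
```

```text
(no output)
```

View pics/a.png

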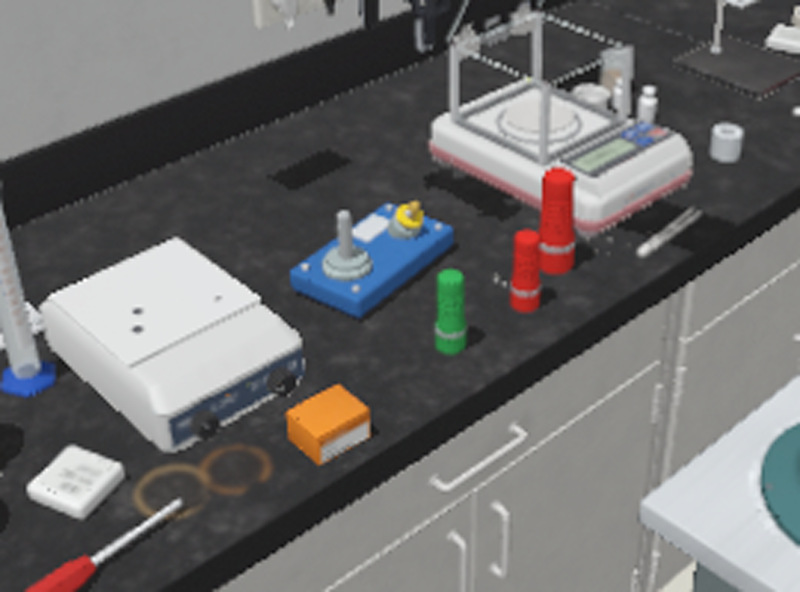

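View pics/b.png

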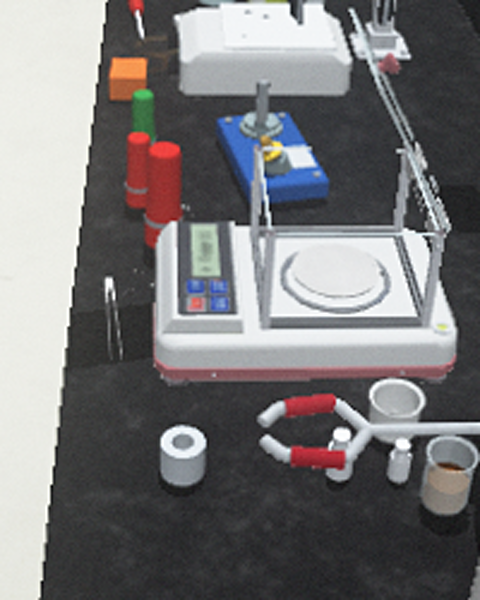

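View pics/wrist0.png

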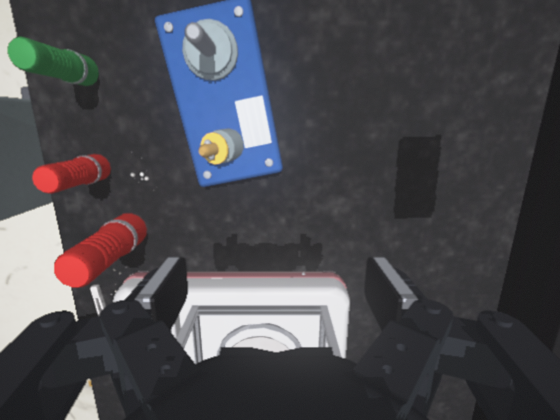

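Candidates: the small red (wrist 71,175; scene 309,224), the large red (wrist 100,248; scene 319,204) and the green (wrist 54,59; scene 281,235). I choose the small red one. The sleeve is the grey ring at side (279,342), scene (373,176). The drive, with upright shaft (wrist 205,45) and nipple (wrist 215,147), is in the wrist view.

```bash
cat >> h.py <<'E'
def circ(P):
    """least-squares circle centre in xy"""
    A=np.c_[2*P[:,:2],np.ones(len(P))]; s=np.linalg.lstsq(A,(P[:,:2]**2).sum(1),rcond=None)[0]
    return s[:2],np.sqrt(s[2]+s[:2]@s[:2])
def near(W,c,r): return np.hypot(W[...,0]-c[0],W[...,1]-c[1])<r
E
python3 - <<'E'
from h import *
print(np.array(ctrl.camera_info("wrist")["hand_eye"]).round(3))
for n in ("wrist","scene","side"):
    W=np.load(f"{n}0.npy"); img=cv2.imread(f"pics/{n}0.png"); hsv=cv2.cvtColor(img,cv2.COLOR_BGR2HSV); H,S,V=np.moveaxis(hsv.astype(int),-1,0)
    print(n)
    reg=near(W,(0.59,0.1),0.14)
    deck=reg&(abs(W[...,2]-.032)<.006)&(H>95)&(H<125)&(S>120)
    r=cv2.minAreaRect(W[deck][:,:2].astype(np.float32)*1000); print(" deck",r,np.median(W[deck][:,2]))
    up=reg&(W[...,2]>.065)&(S<60); P=W[up]; print(" shaft pts",len(P),P.mean(0).round(4) if len(P) else "",P.max(0).round(3) if len(P) else "")
    ho=reg&(abs(W[...,2]-.046)<.003)&(S<80); P=W[ho]
    for c in P.mean(0,keepdims=True): print(" housing z46",len(P),c.round(4))
    y=reg&(H>20)&(H<35)&(S>150); P=W[y]; print(" yellow",len(P),np.median(P,0).round(4),P.min(0).round(3),P.max(0).round(3))
    for nm,m in (("red",((H<8)|(H>172))&(S>150)),("green",(H>50)&(H<75)&(S>120))):
        m=m&(W[...,2]>.01)&(W[...,2]<.2)&near(W,(.44,.03),.2)
        k,lab,stt,_=cv2.connectedComponentsWithStats(m.astype(np.uint8))
        for j in range(1,k):
            if stt[j,4]>40: P=W[lab==j]; t=P[P[:,2]>np.percentile(P[:,2],99)-.006]; print("  ",nm,stt[j].tolist(),"top z",np.percentile(P[:,2],99).round(4),"topc",t.mean(0).round(4),len(t),"span",np.ptp(t,0).round(3))
    sl=near(W,(.48,-.42),.05)&(W[...,2]>.015)&(W[...,2]<.06); P=W[sl]
    if len(P): t=P[P[:,2]>.032]; print(" sleeve",len(P),P.min(0).round(3),P.max(0).round(3),"top",len(t),t.mean(0).round(4),circ(t))
E
```

```text
[[-0.001  0.961  0.277  0.07 ]
 [ 1.     0.001  0.001  0.   ]
 [ 0.001  0.277 -0.961 -0.141]
 [ 0.     0.     0.     1.   ]]
wrist
 deck ((591.6802368164062, 94.04594421386719), (99.20808410644531, 179.4021453857422), 10.891992568969727) 0.030656818012527176
 shaft pts 40284 [0.632  0.0132 0.3048] [0.7   0.147 0.333]
 housing z46 1500 [0.5869 0.1267 0.045 ]
  return _methods._mean(a, axis=axis, dtype=dtype,
  ret = um.true_divide(
Traceback (most recent call last):
ValueError: zero-size array to reduction operation minimum which has no identity
```

```bash
python3 - <<'E' 2>&1
from h import *
for n in ("wrist","scene","side"):
    W=np.load(f"{n}0.npy"); img=cv2.imread(f"pics/{n}0.png"); hsv=cv2.cvtColor(img,cv2.COLOR_BGR2HSV); H,S,V=np.moveaxis(hsv.astype(int),-1,0)
    print(n); z=W[...,2]
    if n=="wrist": print(hsv[143:152:4,200:240:5].tolist())
    def show(nm,m,f=None):
        P=W[m]
        if len(P)>5: print(" ",nm,len(P),"mean",P.mean(0).round(4),"min",np.percentile(P,2,0).round(4),"max",np.percentile(P,98,0).round(4), f(P) if f else "")
    reg=near(W,(0.59,0.1),0.14)
    show("deck",reg&(abs(z-.032)<.006)&(H>95)&(H<125)&(S>120),lambda P:cv2.minAreaRect(P[:,:2].astype(np.float32)*1000))
    sr=near(W,(.575,.14),.04)
    show("shaft",sr&(z>.06)&(z<.12)); show("shafttop",sr&(z>.095)&(z<.12)); show("housing",sr&(abs(z-.046)<.004)&(S<80),circ)
    show("yellow",near(W,(.6,.045),.06)&(H>15)&(H<35)&(S>100)&(z>.03))
    for nm,m in (("red",((H<8)|(H>172))&(S>150)),("green",(H>50)&(H<75)&(S>120))):
        m=m&(z>.01)&(z<.2)&near(W,(.44,.03),.2)
        k,lab,stt,_=cv2.connectedComponentsWithStats(m.astype(np.uint8))
        for j in range(1,k):
            if stt[j,4]>40:
                zt=np.percentile(z[lab==j],98); show(nm+" top",(lab==j)&(z>zt-.004))
    sl=near(W,(.48,-.42),.05)&(z>.015)&(z<.06); show("sleeve",sl); show("sleevetop",sl&(z>.032),circ)
    show("balance red/white",near(W,(.6,-.25),.2)&(z>.05)&(z<.08))
E
```

```text
wrist
[[[115, 18, 166], [14, 21, 183], [14, 31, 166], [21, 125, 210], [26, 128, 239], [24, 133, 227], [99, 28, 185], [102, 27, 144]], [[18, 89, 174], [19, 117, 207], [19, 113, 183], [19, 109, 178], [26, 129, 239], [26, 129, 239], [101, 28, 183], [102, 28, 137]], [[19, 116, 211], [19, 116, 206], [19, 110, 165], [18, 104, 150], [26, 130, 238], [26, 130, 238], [101, 28, 180], [104, 26, 128]]]
  deck 10155 mean [0.5895 0.1004 0.0306] min [0.5357 0.008  0.0282] max [0.6476 0.1814 0.0323] ((591.6802368164062, 94.04594421386719), (99.20808410644531, 179.4021453857422), 10.891992568969727)
  shaft 582 mean [0.5848 0.138  0.091 ] min [0.5766 0.1321 0.0618] max [0.5903 0.1468 0.1018] 
  shafttop 350 mean [0.5835 0.1395 0.0993] min [0.5762 0.1325 0.0958] max [0.59   0.1472 0.1019] 
  housing 1347 mean [0.5854 0.1376 0.0448] min [0.562  0.1187 0.043 ] max [0.6036 0.1615 0.0466] (array([0.58258165, 0.14008195]), np.float64(0.01736751297980324))
  yellow 571 mean [0.5875 0.045  0.0618] min [0.5751 0.0295 0.0524] max [0.5991 0.0584 0.0751] 
  red top 41 mean [0.4409 0.0196 0.0154] min [0.4332 0.006
[... 2262 characters left out ...]
 0.0424] max [0.6024 0.1564 0.0495] (array([0.58207137, 0.13697308]), np.float64(0.01793533999439872))
  yellow 43 mean [0.5852 0.0372 0.0614] min [0.5756 0.0273 0.0485] max [0.5965 0.0497 0.0758] 
  red top 68 mean [ 0.4582 -0.0681  0.1216] min [ 0.4431 -0.0816  0.1193] max [ 0.4735 -0.0518  0.1244] 
  sleeve 335 mean [ 0.4746 -0.4265  0.0302] min [ 0.4562 -0.4426  0.0155] max [ 0.4934 -0.4048  0.0376] 
  sleevetop 190 mean [ 0.4744 -0.423   0.0351] min [ 0.4562 -0.4411  0.0323] max [ 0.492  -0.4032  0.0377] (array([ 0.47428644, -0.42313828]), np.float64(0.015788095160743774))
  balance red/white 5833 mean [ 0.5894 -0.2444  0.0658] min [ 0.4559 -0.32    0.0523] max [ 0.7279 -0.1423  0.0792]
```

Call:
{"op": "arm_command", "data": {
  "rows": "0 -0.11 0 0 0 0;0 -0.11 0 0 0 0;0 -0.11 0 0 0 0;0 -0.11 0 0 0 0;-0.105 0 0 0 0 0;-0.105 0 0 0 0 0;-0.105 0 0 0 0 0;-0.105 0 0 0 0 0;-0.105 0 0 0 0 0;-0.105 0 0 0 0 0;-0.105 0.044 0 0 0 0;-0.105 0.044 0 0 0 0",
  "grip": 85
}}

```text
time: 2.85
eef_pos: [0.4745, -0.4218, 0.2317]
tool_rot: [0.0, 0.707, 0.707, 0.0]
wrist_force: [1.7, 0.8, -0.3]
width: 0.993
gripper_force: 0.0
```

Call:
{"op": "arm_command", "data": {
  "rows": "0 0 0 0 0 0;0 0 0 0 0 0"
}}

```text
time: 3.1
eef_pos: [0.4737, -0.4195, 0.2307]
tool_rot: [-0.001, 0.707, 0.707, 0.0]
wrist_force: [0.6, 0.0, -0.3]
width: 0.994
gripper_force: 0.0
```

```bash
cat >> h.py <<'E'
def where(): s=ctrl.state(); print("t",round(s["time"],2),"tcp",np.round(s["eef_pos"],4),"q",np.round(s["tool_rot"],4),"F",np.round(s["wrist_force"],1),"w",round(s["width"]*85,1),"gf",round(s["gripper_force"],1)); return s
E
python3 - <<'E'
from h import *
where(); img,W=shot("wrist"); cv2.imwrite("pics/w1.png",img); np.save("w1.npy",W)
z=W[...,2]
for lo in (.015,.030):
  m=near(W,(.474,-.421),.04)&(z>lo)&(z<.05); P=W[m]
  print(len(P),np.median(P,0).round(4),np.percentile(P,[1,99],0).round(4),circ(P))
  cn,_=cv2.findContours((m*255).astype(np.uint8),0,2)
  c=max(cn,key=cv2.contourArea)[:,0]; Q=W[c[:,1],c[:,0]]; print(circ(Q), cv2.minEnclosingCircle(Q[:,:2].astype(np.float32)))
for r in ctrl.find_in("sleeve_mid","wrist")[:3]: print(r)
E
```

```text
t 3.1 tcp [ 0.4737 -0.4195  0.2307] q [-7.000e-04  7.071e-01  7.071e-01  1.000e-04] F [ 0.6  0.  -0.3] w 84.5 gf 0.0
823 [ 0.4735 -0.42    0.0344] [[ 0.4551 -0.4394  0.0162]
 [ 0.492  -0.4019  0.0362]] (array([ 0.47384599, -0.41999563]), np.float64(0.015372767350911299))
(array([ 0.47381434, -0.4209229 ]), np.float64(0.01931075415022634)) ((0.47374504804611206, -0.4214523434638977), 0.02009148895740509)
717 [ 0.4735 -0.4207  0.0345] [[ 0.4551 -0.4395  0.0312]
 [ 0.4928 -0.4024  0.0362]] (array([ 0.47386831, -0.42082834]), np.float64(0.015377614682627366))
(array([ 0.47388337, -0.42103734]), np.float64(0.01922157233075884)) ((0.47396913170814514, -0.42138564586639404), 0.020050743594765663)
```

Call:
{"op": "arm_command", "data": {
  "rows": "-0.003 0 0.1 0 0 0;0 0 0.1 0 0 0;0 0 0.1 0 0 0;0 0 0.08 0 0 0;0 0 0.04 0 0 0;0 0 0.02 0 0 0;0 0 0.012 0 0 0;0 0 0 0 0 0;0 0 0 0 0 0"
}}

```text
time: 4.32
eef_pos: [0.4746, -0.422, 0.0064]
tool_rot: [0.001, 0.707, 0.707, 0.0]
wrist_force: [0.3, 0.2, 0.8]
width: 0.992
gripper_force: 0.0
```

Call:
{"op": "arm_command", "data": {
  "rows": "0 0 0 0 0 0;0 0 0 0 0 0;0 0 0 0 0 0;0 0 0 0 0 0;0 0 0 0 0 0;0 0 0 0 0 0;0 0 0 0 0 0;0 0 0 0 0 0",
  "grip": 0
}}

```text
time: 5.32
eef_pos: [0.4742, -0.4218, 0.0059]
tool_rot: [0.0, 0.707, 0.707, 0.0]
wrist_force: [-0.7, 0.8, 5.0]
width: 0.451
gripper_force: 60.3
```

Call:
{"op": "arm_command", "data": {
  "rows": "0 0 -0.06 0 0 0;0 0 -0.1 0 0 0;0 -0.03 -0.12 0 0 0;0 -0.03 -0.12 0 0 0;0 -0.03 -0.06 0 0 0;0.1 0 0 0 0 0;0.1 0 0 0 0 0;0.1 0 0 0 0 0;0.1 0 0 0 0 0;0.1 0 0 0 0 0;0.1 0 0 0 0 0;0.1 0 0 0 0 0"
}}

```text
time: 6.82
eef_pos: [0.4285, -0.0699, 0.2351]
tool_rot: [0.0, 0.707, 0.707, -0.0]
wrist_force: [0.2, 0.4, -1.5]
width: 0.45
gripper_force: 60.5
```

Call:
{"op": "arm_command", "data": {
  "rows": "0.1 0 0 0 0 0;0.1 0 0 0 0 0;0.08 0 0 0 0 0;0 0 0 0 0 0;0 0 0 0 0 0"
}}

```text
time: 7.45
eef_pos: [0.4287, 0.0678, 0.235]
tool_rot: [-0.0, 0.707, 0.707, -0.0]
wrist_force: [0.2, -0.4, -2.2]
width: 0.451
gripper_force: 60.5
```

```bash
python3 - <<'E'
from h import *
where(); img,W=shot("wrist"); np.save("w2.npy",W)
cv2.imwrite("pics/w2.png",img)
z=W[...,2]; hsv=cv2.cvtColor(img,cv2.COLOR_BGR2HSV); H,S,V=np.moveaxis(hsv.astype(int),-1,0)
def show(nm,m,f=None):
    P=W[m]
    if len(P)>5: print(" ",nm,len(P),"mean",P.mean(0).round(4),"min",np.percentile(P,2,0).round(4),"max",np.percentile(P,98,0).round(4), f(P) if f else "")
show("deck",near(W,(.59,.1),.14)&(abs(z-.031)<.006)&(H>95)&(H<125)&(S>120),lambda P:cv2.minAreaRect(P[:,:2].astype(np.float32)*1000))
sr=near(W,(.583,.14),.04)
show("shaft",sr&(z>.06)&(z<.12)); show("shafttop",sr&(z>.0985)&(z<.12),lambda P:(circ(P),cv2.minEnclosingCircle(P[:,:2].astype(np.float32)))); show("housing",sr&(abs(z-.045)<.003)&(S<80),lambda P:cv2.minEnclosingCircle(P[:,:2].astype(np.float32)))
show("yellow",near(W,(.6,.045),.06)&(H>23)&(H<30)&(S>100)&(z>.03))
show("brass",near(W,(.6,.045),.06)&(H>14)&(H<22)&(S>80)&(z>.03))
for c in ((.43,.0174),):
    m=near(W,c,.03)&(z<.1); zt=np.percentile(z[m],98); show("redtop",m&(z>.082),lambda P:cv2.minEnclosingCircle(P[:,:2].astype(np.float32)))
# collar plane
P=W[near(W,(.6,.045),.06)&(H>23)&(H<30)&(S>100)&(z>.03)]
c=P.mean(0); u,s,v=np.linalg.svd(P-c); print("collar normal",v[2],s/np.sqrt(len(P)))
E
```

```text
t 7.45 tcp [0.4287 0.0678 0.235 ] q [-0.000e+00  7.072e-01  7.070e-01 -5.000e-04] F [ 0.2 -0.4 -2.2] w 38.3 gf 60.5
  deck 8489 mean [0.5823 0.1002 0.0304] min [0.5325 0.0084 0.0268] max [0.6447 0.1825 0.0321] ((590.5138549804688, 94.56615447998047), (100.26097869873047, 178.69970703125), 10.934009552001953)
  shaft 569 mean [0.5789 0.1398 0.0882] min [0.5748 0.1324 0.0619] max [0.5876 0.147  0.1014] 
  shafttop 169 mean [0.5819 0.1401 0.1002] min [0.5762 0.1342 0.0987] max [0.5875 0.1457 0.102 ] ((array([0.58205351, 0.13999651]), np.float64(0.0045104741797051895)), ((0.5818712115287781, 0.13973772525787354), 0.00709135876968503))
  housing 1155 mean [0.5785 0.1399 0.0446] min [0.5605 0.1189 0.0428] max [0.5996 0.1604 0.0463] ((0.5824291110038757, 0.13919556140899658), 0.023668555542826653)
  yellow 324 mean [0.5866 0.0479 0.0571] min [0.5712 0.0297 0.0503] max [0.5974 0.0585 0.0618] 
  brass 168 mean [0.5778 0.044  0.07  ] min [0.5717 0.037  0.0551] max [0.5888 0.049  0.0751] 
collar normal [-0.38770773 -0.0780111   0.91847536] [0.00940313 0.00705724 0.00078129]
```

View pics/w2.png

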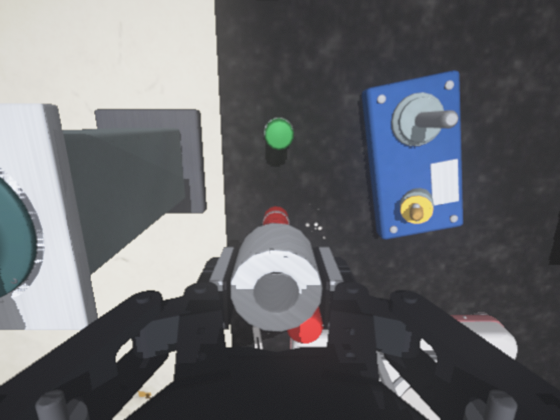

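The picture shows the sleeve held upright in the fingers (275,285), the shaft at (440,118), the nipple at (415,210), and the small red coupler behind the sleeve at (275,215).

Call:
{"op": "arm_command", "data": {
  "rows": "0.05 0.1 0 0 0 0;0.05 0.1 0 0 0 0;0.043 0.1 0 0 0 0;0 0.007 0 0 0 0;0 0 0.08 0 0 0;0 0 0.08 0 0 0;0 0 0.06 0 0 0;0 0 0 0 0 0;0 0 0 0 0 0"
}}

```text
time: 8.62
eef_pos: [0.5831, 0.1392, 0.1266]
tool_rot: [0.001, 0.708, 0.707, 0.001]
wrist_force: [-0.3, 0.6, -1.2]
width: 0.457
gripper_force: 60.8
```

```bash
python3 - <<'E'
from h import *
s=where(); img,W=shot("wrist"); cv2.imwrite("pics/w3.png",img)
Tinv=np.eye(4); R_=q2R(s["tool_rot"]); p=np.array(s["eef_pos"])
L=(W-p)@R_  # tool coords
m=(abs(L[...,1])<.019)&(L[...,2]>-.05)&(L[...,2]<.02)&(abs(L[...,0])<.03); P=L[m]
print(len(P),np.percentile(P,[2,50,98],0).round(4))
top=P[P[:,2]<np.percentile(P[:,2],30)+.002]; print("top",np.percentile(top,[1,50,99],0).round(4),circ(top))
E
```

```text
t 8.62 tcp [0.5831 0.1392 0.1266] q [6.000e-04 7.075e-01 7.067e-01 6.000e-04] F [-0.3  0.6 -1.2] w 38.9 gf 60.8
7662 [[-0.0158 -0.0174 -0.0298]
 [ 0.005  -0.0001 -0.028 ]
 [ 0.0201  0.017   0.0026]]
top [[-0.0175 -0.0182 -0.03  ]
 [ 0.0025 -0.0001 -0.0287]
 [ 0.0197  0.0182 -0.0269]] (array([ 0.00137591, -0.00023   ]), np.float64(0.015275833255623589))
```

View pics/w3.png

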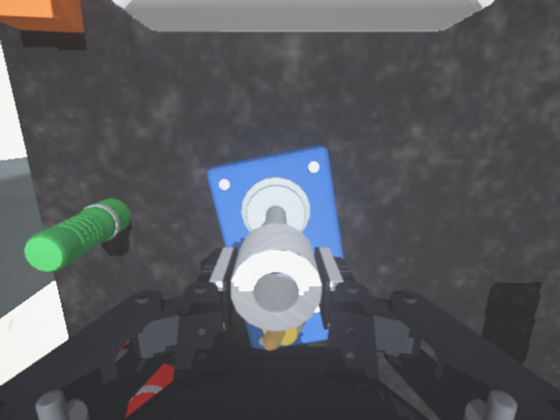

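The sleeve is lined up over the shaft: shaft at (278,215), sleeve at (275,270).

Call:
{"op": "arm_command", "data": {
  "rows": "0 -0.002 0.02 0 0 0;0 0 0.02 0 0 0;0 0 0.02 0 0 0;0 0 0.02 0 0 0;0 0 0.02 0 0 0;0 0 0.02 0 0 0;0 0 0.01 0 0 0;0 0 0 0 0 0"
}}

```text
time: 9.68
eef_pos: [0.5814, 0.14, 0.0599]
tool_rot: [-0.0, 0.707, 0.707, -0.0]
wrist_force: [0.4, -0.5, -1.5]
width: 0.453
gripper_force: 60.8
```

Call:
{"op": "arm_command", "data": {
  "rows": "0 0 0.01 0 0 0;0 0 0.007 0 0 0;0 0 0 0 0 0;0 0 0 0 0 0"
}}

```text
time: 10.18
eef_pos: [0.5815, 0.14, 0.0519]
tool_rot: [0.0, 0.707, 0.707, 0.0]
wrist_force: [0.8, 0.3, 0.8]
width: 0.455
gripper_force: 61.0
```

Call:
{"op": "arm_command", "data": {
  "rows": "0 0 0.002 0 0 0;0 0 0 0 0 0;0 0 0 0 0 0"
}}

```text
time: 10.55
eef_pos: [0.5815, 0.14, 0.0519]
tool_rot: [0.0, 0.707, 0.707, 0.0]
wrist_force: [-4.0, -0.8, 8.0]
width: 0.457
gripper_force: 61.8
```

Call:
{"op": "arm_command", "data": {
  "rows": "0 0 0 0 0 0;0 0 0 0 0 0;0 0 0 0 0 0;0 0 0 0 0 0;0 0 0 0 0 0;0 0 0 0 0 0",
  "grip": 85
}}

```text
time: 11.3
eef_pos: [0.5815, 0.1399, 0.0507]
tool_rot: [0.0, 0.707, 0.707, -0.0]
wrist_force: [0.3, -0.4, 0.7]
width: 0.993
gripper_force: 0.0
```

Call:
{"op": "arm_command", "data": {
  "rows": "0 0 -0.03 0 0 0;0 0 -0.08 0 0 0;0 0 -0.12 0 0 0;0 0 -0.12 0 0 0;0 0 0 0 0 0;0 0 0 0 0 0"
}}

```text
time: 12.05
eef_pos: [0.5813, 0.1399, 0.2264]
tool_rot: [0.0, 0.707, 0.707, 0.0]
wrist_force: [-0.4, 0.6, 0.3]
width: 0.994
gripper_force: 0.0
```

```bash
python3 - <<'E'
from h import *
s=where(); img,W=shot("wrist"); z=W[...,2]
m=near(W,(.582,.14),.025)&(z>.074)&(z<.088); P=W[m]
print("sleeve top",len(P),np.median(P,0).round(4),cv2.minEnclosingCircle(P[:,:2].astype(np.float32)))
A=np.c_[P[:,:2]-P[:,:2].mean(0),np.ones(len(P))]; print("slopes",np.linalg.lstsq(A,P[:,2],rcond=None)[0])
E
```

```text
t 12.05 tcp [0.5813 0.1399 0.2264] q [2.000e-04 7.071e-01 7.071e-01 3.000e-04] F [-0.4  0.6  0.3] w 84.5 gf 0.0
sleeve top 955 [0.5803 0.1442 0.0806] ((0.5810552835464478, 0.1403994858264923), 0.02000184915959835)
slopes [ 0.00304878 -0.019451    0.08050658]
```

Call:
{"op": "arm_command", "data": {
  "rows": "-0.06 -0.075 0 0 0 0;-0.06 -0.075 0 0 0 0;-0.06 -0.075 0 0 0 0;-0.06 -0.075 0 0 0 0;0 0 0 0 0 0;0 0 0 0 0 0"
}}

```text
time: 12.85
eef_pos: [0.4317, 0.0203, 0.2253]
tool_rot: [-0.0, 0.707, 0.707, -0.0]
wrist_force: [0.0, 0.4, -0.0]
width: 0.998
gripper_force: 0.0
```

```bash
cat > nip.py <<'E'
from h import *
from scipy.optimize import least_squares
s=where(); img,W=shot("wrist"); cv2.imwrite("pics/w4.png",img); z=W[...,2]; hsv=cv2.cvtColor(img,cv2.COLOR_BGR2HSV); H,S,V=np.moveaxis(hsv.astype(int),-1,0)
m=near(W,(.43,.0174),.03)&(z>.083)&(z<.1); P=W[m]; print("redtop",len(P),np.median(P,0).round(4),cv2.minEnclosingCircle(P[:,:2].astype(np.float32)))
m=near(W,(.43,.0174),.03)&(z>.03)&(z<.1); P=W[m]; print("red body",np.percentile(P,[1,99],0).round(4))
y=.191; n=np.array([-np.sin(.42)*np.cos(y),-np.sin(.42)*np.sin(y),np.cos(.42)])
ex=np.array([np.cos(.42)*np.cos(y),np.cos(.42)*np.sin(y),np.sin(.42)]); ey=np.cross(n,ex); B=np.c_[ex,ey,n]
reg=near(W,(.59,.045),.05)&(z>.03)
Y=W[reg&(H>=23)&(H<30)&(S>100)]@B; Br=W[reg&(H>13)&(H<23)&(S>80)]@B
print("yellow (nipple axes)",len(Y),np.percentile(Y,[2,50,98],0).round(4)); print("brass",len(Br),np.percentile(Br,[2,50,98],0).round(4))
zt=np.percentile(Y[:,2],70); top=Y[abs(Y[:,2]-zt)<.0025]; allp=np.r_[top,Br]
e=cv2.minEnclosingCircle(top[:,:2].astype(np.float32)); print("collar circle",e)
b=Br[(Br[:,2]>np.percentile(top[:,2],50)+.004)]
f=lambda c:np.hypot(b[:,0]-c[0],b[:,1]-c[1])-.007
c=least_squares(f,e[0],loss="soft_l1",f_scale=.001).x; print("cyl centre",c, "rms",np.sqrt((f(c)**2).mean()))
zc=np.median(top[:,2]); 
for cc in (c,np.array(e[0])): print("origin",(B@np.r_[cc,zc-.012]).round(4),"tip",(B@np.r_[cc,zc+.020]).round(4))
print("tip z max",np.percentile(Br[:,2],99)-zc)
E
python3 nip.py
```

```text
t 12.85 tcp [0.4317 0.0203 0.2253] q [-3.000e-04  7.071e-01  7.071e-01 -2.000e-04] F [ 0.   0.4 -0. ] w 84.8 gf 0.0
redtop 616 [0.4276 0.0176 0.0881] ((0.42788463830947876, 0.01636781543493271), 0.014159979298710823)
red body [[0.414  0.0044 0.0305]
 [0.4412 0.0304 0.0899]]
yellow (nipple axes) 456 [[ 0.5398 -0.0821 -0.1881]
 [ 0.5588 -0.0639 -0.1866]
 [ 0.5685 -0.053  -0.1848]]
brass 318 [[ 0.5388 -0.0825 -0.1885]
 [ 0.5509 -0.0676 -0.1715]
 [ 0.5606 -0.055  -0.1657]]
collar circle ((0.55437171459198, -0.06768456846475601), 0.01588154211640358)
cyl centre [ 0.55391734 -0.07057761] rms 0.0025749581848102266
origin [0.5895 0.0421 0.0445] tip [0.5767 0.0396 0.0738]
origin [0.5893 0.045  0.0447] tip [0.5765 0.0425 0.0739]
tip z max 0.02114206935049945
```

```bash
python3 - <<'E'
import cv2
i=cv2.imread("pics/w4.png"); cv2.imwrite("pics/w4c.png",cv2.resize(i[100:420,140:560],(788,600)))
E
```

```text
(no output)
```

View pics/w4c.png

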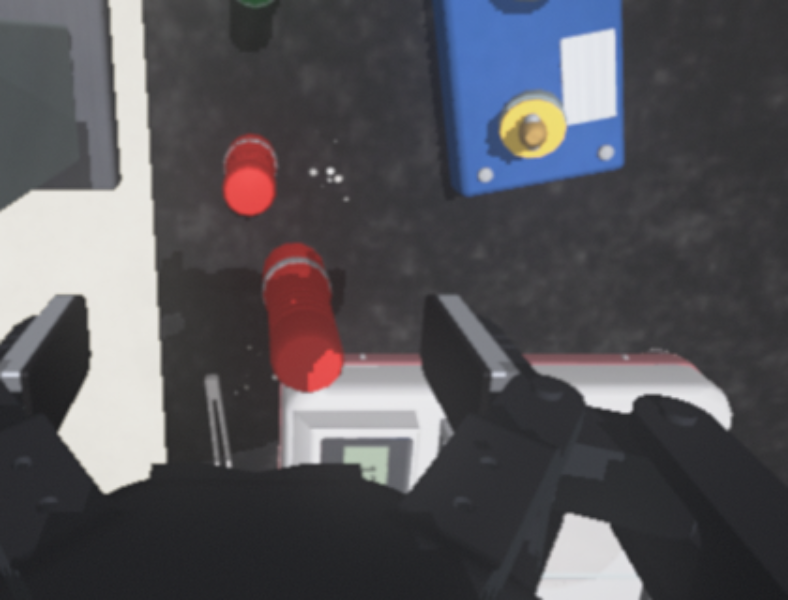

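The crop shows the small red coupler at (249,185). It is shorter and thinner than the big red one at (300,330), and the green one is at the top edge. The choice stands.

Call:
{"op": "arm_command", "data": {
  "rows": "-0.007 -0.007 0.06 0 0 0;0 0 0.1 0 0 0;0 0 0.1 0 0 0;0 0 0.06 0 0 0;0 0 0.03 0 0 0;0 0 0.014 0 0 0;0 0 0 0 0 0;0 0 0 0 0 0"
}}

```text
time: 13.9
eef_pos: [0.4289, 0.0166, 0.0447]
tool_rot: [0.001, 0.707, 0.707, 0.001]
wrist_force: [0.4, -0.6, -0.6]
width: 0.994
gripper_force: 0.0
```

Call:
{"op": "arm_command", "data": {
  "rows": "0 0 0 0 0 0;0 0 0 0 0 0;0 0 0 0 0 0;0 0 0 0 0 0;0 0 0 0 0 0;0 0 0 0 0 0;0 0 0 0 0 0;0 0 0 0 0 0",
  "grip": 0
}}

```text
time: 14.9
eef_pos: [0.4283, 0.0164, 0.0442]
tool_rot: [0.0, 0.707, 0.707, 0.0]
wrist_force: [-0.8, 0.4, 5.8]
width: 0.311
gripper_force: 58.6
```

Call:
{"op": "arm_command", "data": {
  "rows": "0 0 -0.08 0 0 0;0 0 -0.11 0 0 0;0 0 -0.12 0 0 0;0.014 0.082 0 0 0 0;0.014 0.082 0 0 0 0;0.014 0.082 0 0 0 0;0 0 0 0 0 -0.091;0 0 0 0 0 -0.091;0 0 0 -0.1 0 0;0 0 0 -0.1 0 0;0 0 0 -0.1 0 0;0 0 0 -0.101 0 0"
}}

```text
time: 16.4
eef_pos: [0.5502, 0.0373, 0.1984]
tool_rot: [0.133, 0.623, 0.754, 0.161]
wrist_force: [-0.6, 1.4, -1.9]
width: 0.316
gripper_force: 59.9
```

Call:
{"op": "arm_command", "data": {
  "rows": "0 0 0 0 0 0;0 0 0 0 0 0"
}}

```text
time: 16.65
eef_pos: [0.5516, 0.0375, 0.199]
tool_rot: [0.132, 0.623, 0.754, 0.16]
wrist_force: [0.0, -0.3, -0.4]
width: 0.312
gripper_force: 59.9
```

```bash
cat > app.py <<'E'
from h import *
s=where(); Rt=q2R(s["tool_rot"]); p=np.array(s["eef_pos"])
y=.191; n=np.array([-np.sin(.42)*np.cos(y),-np.sin(.42)*np.sin(y),np.cos(.42)])
ex=np.array([np.cos(.42)*np.cos(y),np.cos(.42)*np.sin(y),np.sin(.42)]); D=np.c_[np.cross(ex,-n),ex,-n]
O=np.array([.5893,.045,.046])
print("turn err (scaled)",np.degrees(R.from_matrix(Rt.T@D).as_rotvec())/60)
M=p+Rt@np.array([.0006,0,.0442]); B=np.c_[ex,np.cross(n,ex),n]
print("mouth in nipple frame",(B.T@(M-O)).round(4)); print("shift to mouth 50mm, scaled",(Rt.T@(O+.05*n-M)/.5).round(4))
img,W=shot("wrist"); cv2.imwrite("pics/app%d.png"%int(s["time"]*100),img); np.save("app.npy",W)
L=(W-p)@Rt; P=L[(abs(L[...,1])<.0138)&(abs(L[...,0])<.03)&(L[...,2]>-.06)&(L[...,2]<.045)]
print("held",len(P),np.percentile(P,[2,50,98],0).round(4))
E
python3 app.py
```

```text
t 16.65 tcp [0.5516 0.0375 0.199 ] q [0.1324 0.6227 0.7543 0.1604] F [ 0.  -0.3 -0.4] w 26.5 gf 59.9
turn err (scaled) [-0.00089754  0.00018822 -0.00048889]
mouth in nipple frame [0.0273 0.0004 0.1112]
shift to mouth 50mm, scaled [-0.0008 -0.0544  0.1225]
held 7363 [[-0.009  -0.0128 -0.0453]
 [ 0.0095 -0.0001 -0.038 ]
 [ 0.0156  0.0132  0.0365]]
```

Call:
{"op": "arm_command", "data": {
  "rows": "0 -0.027 0.03 0 0 0;0 -0.027 0.04 0 0 0;0 0 0.03 0 0 0;0 0 0.022 0 0 0;0 0 0 0 0 0;0 0 0 0 0 0"
}}

```text
time: 17.45
eef_pos: [0.5518, 0.0377, 0.1325]
tool_rot: [0.133, 0.623, 0.754, 0.161]
wrist_force: [0.3, 0.2, -1.7]
width: 0.31
gripper_force: 59.9
```

```bash
python3 app.py; python3 - <<'E'
from h import *
img=cv2.imread(sorted(__import__("glob").glob("pics/app*.png"))[-1])
a=cv2.resize(img[120:420,130:430],(400,400)); s,_=ctrl.read_camera("side"); b=cv2.resize(s[130:250,240:360],(400,400),interpolation=cv2.INTER_CUBIC)
cv2.imwrite("pics/pre.png",np.hstack([a,b]))
E
```

```text
t 17.45 tcp [0.5518 0.0377 0.1325] q [0.133  0.6225 0.7542 0.161 ] F [ 0.3  0.2 -1.7] w 26.4 gf 59.9
turn err (scaled) [ 0.00067196  0.00022755 -0.00023489]
mouth in nipple frame [0.0004 0.0005 0.0504]
shift to mouth 50mm, scaled [-0.001  -0.0008  0.0008]
held 7362 [[-0.009  -0.0128 -0.0453]
 [ 0.0095 -0.0001 -0.038 ]
 [ 0.0155  0.0133  0.0366]]
```

View pics/pre.png

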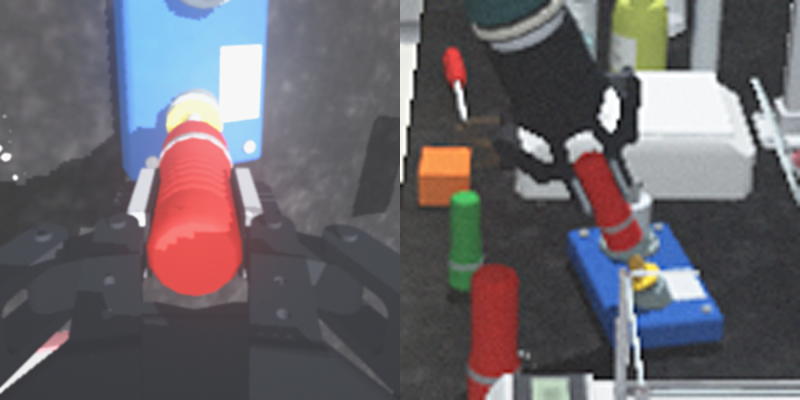

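The coupler at (625,235) in the side crop sits in line above the nipple at (640,270). Its axis lines up with the nipple.

Call:
{"op": "arm_command", "data": {
  "rows": "-0.001 -0.001 0.012 0 0 0;0 0 0.012 0 0 0;0 0 0.012 0 0 0;0 0 0.01 0 0 0;0 0 0.01 0 0 0;0 0 0 0 0 0"
}}

```text
time: 18.3
eef_pos: [0.5623, 0.0391, 0.1065]
tool_rot: [0.132, 0.623, 0.754, 0.16]
wrist_force: [-0.9, -0.7, -2.1]
width: 0.313
gripper_force: 59.9
```

```bash
python3 app.py
```

```text
t 18.3 tcp [0.5623 0.0391 0.1065] q [0.1319 0.6227 0.7545 0.1601] F [-0.9 -0.7 -2.1] w 26.6 gf 59.9
turn err (scaled) [-0.00198755 -0.00021322 -0.00027463]
mouth in nipple frame [-0.0007 -0.0001  0.0223]
shift to mouth 50mm, scaled [ 0.0001  0.0013 -0.0554]
held 7348 [[-0.009  -0.0128 -0.0453]
 [ 0.0095 -0.0001 -0.038 ]
 [ 0.0156  0.0133  0.0362]]
```

Call:
{"op": "arm_command", "data": {
  "rows": "0 0 0.006 0 0 0;0 0 0.006 0 0 0;0 0 0.002 0 0 0"
}}

```text
time: 18.73
eef_pos: [0.5653, 0.0395, 0.101]
tool_rot: [0.132, 0.623, 0.754, 0.161]
wrist_force: [-3.0, -0.3, 4.9]
width: 0.316
gripper_force: 60.5
```

Call:
{"op": "arm_command", "data": {
  "rows": "0 0 0.006 0 0 0;0 0 0.006 0 0 0;0 0 0.002 0 0 0;0 0 0 0 0 0"
}}

```text
time: 19.23
eef_pos: [0.5682, 0.0402, 0.0946]
tool_rot: [0.133, 0.623, 0.754, 0.161]
wrist_force: [-0.3, 0.8, 0.7]
width: 0.317
gripper_force: 60.0
```

Call:
{"op": "arm_command", "data": {
  "rows": "0 0 0.004 0 0 0;0 0 0.004 0 0 0;0 0 0 0 0 0"
}}

```text
time: 19.6
eef_pos: [0.5698, 0.0405, 0.0911]
tool_rot: [0.133, 0.623, 0.754, 0.161]
wrist_force: [-2.8, -0.5, 5.8]
width: 0.311
gripper_force: 60.2
```

```bash
python3 app.py
```

```text
t 19.6 tcp [0.5698 0.0405 0.0911] q [0.1326 0.6226 0.7543 0.1606] F [-2.8 -0.5  5.8] w 26.4 gf 60.2
turn err (scaled) [-0.00040143  0.00024053 -0.00025029]
mouth in nipple frame [ 0.0001 -0.0002  0.0051]
shift to mouth 50mm, scaled [ 0.0003 -0.0002 -0.0897]
held 7387 [[-0.009  -0.0127 -0.0453]
 [ 0.0095 -0.0001 -0.0379]
 [ 0.0156  0.0133  0.0371]]
```

Call:
{"op": "arm_command", "data": {
  "rows": "0 0 0.003 0 0 0;0 0 0.002 0 0 0;0 0 0 0 0 0;0 0 0 0 0 0"
}}

```text
time: 20.15
eef_pos: [0.5707, 0.0406, 0.089]
tool_rot: [0.133, 0.623, 0.754, 0.161]
wrist_force: [-2.5, -0.5, 7.3]
width: 0.314
gripper_force: 60.4
```

```bash
python3 app.py; python3 -c "
from h import *
for _ in range(6):
    ctrl.read_camera('side'); print(np.round(ctrl.state()['wrist_force']@np.array([-.4,-.0774,.913]),1))"
```

```text
t 20.15 tcp [0.5707 0.0406 0.089 ] q [0.1327 0.6226 0.7543 0.1606] F [-2.5 -0.5  7.3] w 26.6 gf 60.4
turn err (scaled) [-0.00023778  0.00041312 -0.00021151]
mouth in nipple frame [ 0.0001 -0.0002  0.0029]
shift to mouth 50mm, scaled [ 0.0003 -0.0003 -0.0943]
held 7396 [[-0.0089 -0.0128 -0.0453]
 [ 0.0095 -0.0001 -0.038 ]
 [ 0.0156  0.0133  0.0374]]
7.7
7.1
7.8
8.8
7.9
7.7
```

```bash
python3 -c "
from station import ctrl
print(ctrl.finish_job())"
```

```text
the job is handed in; nothing more can be done
None
```

The job is handed in: the sleeve is seated on the housing and let go, and the red coupler is snapped onto the nipple and still gripped, with the collar about 8.5–9 mm down (estimated from push force and tool position, as the collar can't be read directly).

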